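# Reset the cup tally by running the fingertips along its flaps

### The arm

A 7-joint arm with a two-finger parallel gripper is mounted at the origin on a cart in front of the work surface, level with it; the furniture and walls round the work are solid. World frame = base frame: x ahead of the robot, y to its left, z up, the work surface at z = 0. Lengths are in m, angles in rad, forces in N, time in s.
With the tool pointing down it reaches from about 0.425 to 0.825 m from the base axis. Payload 3.6 kg.
Tool frame: the origin (TCP) lies midway between the tips of the shut fingers; the grasp point (between the pads) lies 19 mm behind it; z points along the fingers, y is the direction in which the jaws open and shut (so a half turn about z gives the same grasp; the last joint's range is limited). The gripper opens to 85 mm and grips with 20 to 120 N. Pads are 22 mm wide; open, the fingers measure 114 mm over their backs; the gripper's body (76 mm by 85 mm) begins 54 mm behind the grasp point. The pads swing forward as they close: fully open they stand 13 mm farther back than shut.
Start: joints at [1.19, 0.615, -0.013, 1.423, 0.008, 1.103, -0.04], TCP at [0.225, -0.61, 0.231] pointing down, gripper open.
Joint ranges: [-3.12, 3.12], [-0.3, 2.06], [-1.34, 1.32], [0.26, 2.42], [-1.36, 4.5], [0.01, 1.98], [-2.84, 2.84]. Speed limits (rad/s): [2.79, 2.79, 3.14, 3.14, 3.14, 3.14, 3.14].

### API

Orientations are given as a rotation vector (axis times angle).
In Python, from station import sensors, optics, bot gives the robot as it stands.
- The arm moves only by the tool play_rows, never from a script. Its argument "motion" is a list of rows, each a list of 5 numbers: the opening, from 0 (shut) to 1 (fully open), then the shift along the tool's x, y, z in m, then the turn about the tool's z in rad. In form: [[gripper, tx, ty, tz, yaw], ...]. A call has 1 to 5 rows; each row shifts and turns the commanded pose from where the row before left it, along the tool's axes as they then stand; what a row does not reach is not made up. A row lasts 1/8 s, in which the tool goes at most 62.5 mm and 10.7 degrees, less where a joint would pass 70% of its speed; a pose out of reach is approached as far as the arm can. A call is refused whole if a number of a shift passes 0.0625 or a number of a turn 0.188, either way. A call with a gripper value outside its range is refused whole. The fingers move at their own pace and stop on an object; "newtons" is the grip in N (left out, the last holds). Time passes only in rows, so rows that do not move let the fingers close. It gives the time, the measured TCP pose, the force and the opening at its end, in the units of the state.
- sensors.get_obs(): the state, without advancing time (a new reading comes with each control period).
- optics.camera(name): name is "scene" or "top"; returns a dict with "pixels" (480x640x3 uint8, red, green, blue), "intrinsics" (3x3 intrinsics, pixels), "R" (3x3) and "t" (3): a world point X has camera coordinates R X + t. Camera axes: x right, y down, z forward; pixel columns grow to the right and rows downward; lengths in m; the calibration is good to about 2 mm. A picture is of the moment at which its call begins. There is no depth.
- bot.job_done(): hands the job in, once; it reports no verdict.
The state is a dict: "clock": time; "qpos": joint angles; "qd": joint speeds; "joint_efforts": joint torques, N m; "position": TCP position; "tool_rot": TCP orientation; "ft_force": force on the tool from outside, world axes, zero at the start; "ft_torque": the same for the moment, N m; "grip_width": finger opening in m.
Only numpy, scipy, OpenCV 4.12 (cv2) and the standard library are available. Lean on these libraries where they do the work, as an engineer would, in place of code of your own. Each camera call takes 0.05 s, during which the arm holds its last target. There are 200 camera calls.

### The job

Reset the cup tally on the counter: starting at the end with the round button, run the fingertips lightly along the curved row and push the five small flaps down flat, one after another, so that they lie along the board pointing away from the button. Leave the tall flap at the far end standing. Only push with the fingers: do not pick up or shift the tally, and leave the sugar bowl, the mug and everything else around it where they are.

Things in the scene. Friction and masses are not known exactly. Their poses are not given: they have to be found in the camera images.
- tally: The cup tally: a dark wooden board 14 mm thick and 70 mm wide, bent to an arc, lying loose on the counter (1.6 kg). Its centre line has radius 220 mm and is 342 mm long, from the round steel button to the hinge of the tall flap; the ends are rounded 35 mm beyond these. Origin: underside of the board, on the centre line half-way along. x points from there outward (away from the arc's centre, which lies at x = -0.220, y = 0), y along the row toward the button end, z up.
- button_end (a point): Top of the low round steel button (18 mm across, 8 mm high) at the start of the row; 22 mm above the board's underside.
- flap1_hinge (a point): Middle of the hinge of small flap 1, counted from the button; on the arc's centre line, 18 mm above the underside of the board (4 mm above its top). The small flaps are aluminium plates 36 mm long from the hinge, 43 mm wide across the row, 4 mm thick, standing across the row; hinge 1 is 65 mm along the arc from the button, the others follow 48 mm apart.
- flap1 (a joint): Small flap 1: 0 upright; it rests against a stop at -0.2, leaning slightly back toward the button; the value grows as it tips along the row away from the button, 1.57 lying flat along the board. The hinges are plain and free: the small flaps weigh 20 g and fall back to the stop until pushed past upright, then fall flat by themselves; none reaches the next hinge as it falls. A flap lying flat has its top 20 mm above the board's underside.
- flap2_hinge (a point): Middle of the hinge of small flap 2, counted from the button; on the arc's centre line, 18 mm above the underside of the board (4 mm above its top).
- flap2 (a joint): Small flap 2: 0 upright; it rests against a stop at -0.2, leaning slightly back toward the button; the value grows as it tips along the row away from the button, 1.57 lying flat along the board.
- flap3_hinge (a point): Middle of the hinge of small flap 3, counted from the button; on the arc's centre line, 18 mm above the underside of the board (4 mm above its top).
- flap3 (a joint): Small flap 3: 0 upright; it rests against a stop at -0.2, leaning slightly back toward the button; the value grows as it tips along the row away from the button, 1.57 lying flat along the board.
- flap4_hinge (a point): Middle of the hinge of small flap 4, counted from the button; on the arc's centre line, 18 mm above the underside of the board (4 mm above its top).
- flap4 (a joint): Small flap 4: 0 upright; it rests against a stop at -0.2, leaning slightly back toward the button; the value grows as it tips along the row away from the button, 1.57 lying flat along the board.
- flap5_hinge (a point): Middle of the hinge of small flap 5, counted from the button; on the arc's centre line, 18 mm above the underside of the board (4 mm above its top).
- flap5 (a joint): Small flap 5: 0 upright; it rests against a stop at -0.2, leaning slightly back toward the button; the value grows as it tips along the row away from the button, 1.57 lying flat along the board.
- flag_hinge (a point): Middle of the hinge of the tall flap at the far end of the row, 85 mm along the arc beyond hinge 5, 18 mm above the board's underside. The tall flap is 43 mm wide with a round head, rising 74 mm above its hinge, and stands.
- flag (a joint): The tall flap (30 g, same kind of hinge): 0 upright, rests against a stop at -0.2, leaning slightly back toward the row; the value grows as it tips away from the button, 1.57 flat.
- sugar_bowl: Bystander: small glass sugar bowl, 77 mm across, 54 mm high, inside the bend of the board. Loose; origin at the centre of its underside.
- creamer: Bystander: creamer tin, 55 mm across, 82 mm high, beyond the outside of the bend. Loose; origin at the centre of its underside.
- dispenser: Bystander: sugar dispenser, 69 mm across, 121 mm high, beyond the outside of the bend. Stuck down, does not move; origin at the centre of its underside.
- mug: Bystander: white mug, upside down, 70 mm across and 99 mm with its handle, 90 mm high, beyond the button end. Stuck down, does not move; origin at the centre of its underside.
- teaspoon: Bystander: steel teaspoon, 132 mm long, lying flat outside the bend. Stuck down, does not move; origin at the centre of its underside.

How it is judged:
On the way, in this order (a step that is already met when the one before it is completed fails the run):
1. small flap 1 from the button is pushed down (value of joint flap1 above 1.4 rad), for 0.02 s.
2. small flap 2 from the button is pushed down (value of joint flap2 above 1.4 rad), for 0.02 s.
3. small flap 3 from the button is pushed down (value of joint flap3 above 1.4 rad), for 0.02 s.
4. small flap 4 from the button is pushed down (value of joint flap4 above 1.4 rad), for 0.02 s.
5. small flap 5 from the button is pushed down (value of joint flap5 above 1.4 rad), for 0.02 s.
At the end, for the whole second after the job is handed in: All five small flaps lie down (joint over 1.4 rad, within about 10 degrees of flat), the tall flap stands (joint under 0.1 rad), the tally lies level and at rest within 30 mm of where it was, and the sugar bowl and the creamer tin are within 20 mm of where they were (value of joint each of flap1, flap2, flap3, flap4, flap5 above 1.4 rad and value of joint flag below 0.1 rad and distance of tally from where it was at the start of the episode below 0.03 m and angle between tally's own z axis and vertical below 0.05 rad and linear speed of tally below 0.01 m/s and distance of each of sugar_bowl, creamer from where it was at the start of the episode below 0.02 m); the robot touches nothing.
It fails at once if the tall flap is tipped (value of joint flag above 0.3 rad).
It fails at once if the tally is lifted, tilted or shoved away by more than 40 mm (height (world z) of tally above 0.01 m or angle between tally's own z axis and vertical above 0.1 rad or distance of tally from where it was at the start of the episode above 0.04 m).
It fails at once if the fingers press harder than 30 N on the tally (contact force between the fingers and tally above 30 N).
It fails at once if the sugar bowl or the creamer tin is moved by more than 30 mm or lifted (distance of any of sugar_bowl, creamer from where it was at the start of the episode above 0.03 m).
It fails at once if the fingers press on the dispenser, the mug or the teaspoon with over 15 N (contact force between the fingers and dispenser above 15 N or contact force between the fingers and mug above 15 N or contact force between the fingers and teaspoon above 15 N).
It also fails if it takes over 42 s, if anything falls off the work surface, if the arm or the gripper's body presses on something with over 40 N, if the wrist force passes 120 N, or if a joint passes its speed limit or range.

## Working session

There is one attempt and no reset: what is moved stays moved. The work goes in short steps, Python scripts to look and compute and a tool call to move; the robot and the scene stay as the last step left them, time stands still between calls to the robot, and variables do not carry over. Pictures are saved under pics/ and viewed, on a budget of 10 in all, crops included, one or two more only if the job needs it, and the job is handed in when it is done.

Besides the shell and the picture viewer there is one more tool, called after ">>>" by a JSON object that holds its "method" and its "body". play_rows: Moves the arm, as the interface text tells. Its arguments: {"type":"object","properties":{"motion":{"type":"array"},"newtons":{"type":"number"}},"required":["motion"]}

```bash
mkdir -p pics
python3 - <<'E'
from station import sensors, optics, bot
import cv2, numpy as np, pickle
o=sensors.get_obs(); print({k:np.round(v,3) for k,v in o.items()})
for n in("top","scene"):
    c=optics.camera(n); pickle.dump(c,open(f"pics/{n}0.pkl","wb")); cv2.imwrite(f"pics/{n}0.png",c["pixels"][:,:,::-1]); print(c["intrinsics"],c["R"],c["t"])
E
```

```text
{'clock': np.float64(0.0), 'qpos': array([ 1.19 ,  0.616, -0.013,  1.425,  0.008,  1.103, -0.04 ]), 'qd': array([ 0.001, -0.001,  0.   , -0.001, -0.001,  0.002, -0.001]), 'joint_efforts': array([ 0.0000e+00, -4.6921e+01,  2.5900e-01, -1.7103e+01,  1.0000e-02,
        1.0000e-02,  0.0000e+00]), 'position': array([ 0.225, -0.609,  0.23 ]), 'tool_rot': array([-3.09e+00, -5.53e-01,  1.00e-03]), 'ft_force': array([ 0.507,  0.327, -1.079]), 'ft_torque': array([0.008, 0.07 , 0.011]), 'grip_width': np.float64(0.086)}
[[469.14536311   0.         315.41365118]
 [  0.         469.14536311 253.81051358]
 [  0.           0.           1.        ]] [[ 0.00824863 -0.99979981 -0.01822895]
 [-0.99726296 -0.00688551 -0.07361504]
 [ 0.07347479  0.01878628 -0.99712012]] [0.14344702 0.58915861 0.8620349 ]
[[505.33177799   0.         316.50732145]
 [  0.         505.33177799 241.41133146]
 [  0.           0.           1.        ]] [[-0.9022648  -0.43104813  0.01075794]
 [-0.27378901  0.55346053 -0.78658821]
 [ 0.33310329 -0.71265627 -0.6173842 ]] [0.58902832 0.13853081 0.9146209 ]
```

View pics/top0.png

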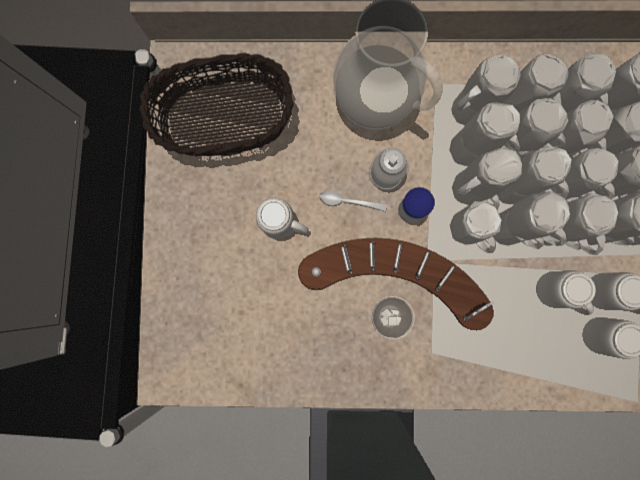

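View pics/scene0.png

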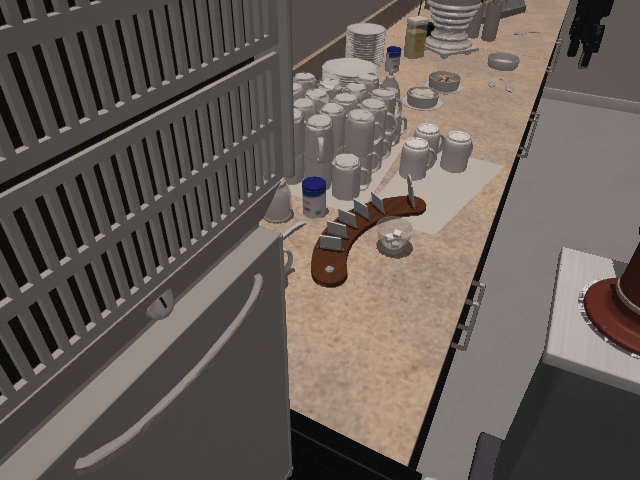

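```bash
cat > h.py <<'E'
import numpy as np, cv2, pickle
def ray(c,uv,z):
    uv=np.atleast_2d(uv).astype(float); K=c["intrinsics"];R=c["R"];t=c["t"]
    d=(np.linalg.inv(K)@np.c_[uv,np.ones(len(uv))].T).T@R; o=-R.T@t
    return o+d*((z-o[2])/d[:,2])[:,None]
def proj(c,X):
    p=np.atleast_2d(X)@c["R"].T+c["t"]; p=p@c["intrinsics"].T; return p[:,:2]/p[:,2:]
E
python3 - <<'E'
from h import *
from scipy.optimize import least_squares
c=pickle.load(open("pics/top0.pkl","rb")); im=c["pixels"]
hsv=cv2.cvtColor(im,cv2.COLOR_RGB2HSV); print(hsv[262,330],hsv[272,316],hsv[320,475],hsv[350,300])
m=((hsv[...,1]>110)&(hsv[...,2]<140)&((hsv[...,0]<18)|(hsv[...,0]>170))).astype(np.uint8)
m[:230]=0;m[335:]=0;m[:,:290]=0;m[:,500:]=0
m=cv2.morphologyEx(m,cv2.MORPH_CLOSE,np.ones((9,9)))
ct=max(cv2.findContours(m,cv2.RETR_EXTERNAL,cv2.CHAIN_APPROX_NONE)[0],key=cv2.contourArea)[:,0]
P=ray(c,ct,.014)[:,:2]
# bright button
b=im[262:282,306:327].astype(int).sum(2); ys,xs=np.nonzero((hsv[262:282,306:327,1]<90)); print(len(xs)); bt=(xs.mean()+306,ys.mean()+262)
B=ray(c,bt,.022)[0,:2]; print("button",bt,B)
half=.342/2/.22
def f(p):
    v=P-p[:2]; r=np.hypot(*v.T); a=np.arctan2(v[:,1],v[:,0])-p[2]; a=(a+np.pi)%(2*np.pi)-np.pi
    ac=np.clip(a,-half,half)+p[2]; q=p[:2]+.22*np.c_[np.cos(ac),np.sin(ac)]
    return np.hypot(*(P-q).T)-.035
C0=P.mean(0)-[.2,0]
s=least_squares(f,[*C0,0.0],loss="soft_l1",f_scale=.002); print("fit",s.x,"rms",np.sqrt(np.mean(f(s.x)**2)))
cx,cy,th=s.x
pt=lambda S,z,k=0:np.array([cx+(.22+k)*np.cos(th+half-S/.22),cy+(.22+k)*np.sin(th+half-S/.22),z])
print("button pred",pt(0,.022), "tally origin",pt(.171,0))
for i,S in enumerate([.065+.048*j for j in range(5)]+[.342]):print(i+1,pt(S,.018).round(4),"heading",round(th+half-S/.22-np.pi/2,3),proj(c,pt(S,.018)).round(1))
np.save("fit.npy",s.x)
for n in("top","scene"):
    c=pickle.load(open(f"pics/{n}0.pkl","rb"));v=c["pixels"][:,:,::-1].copy()
    for S in [0]+[.065+.048*j for j in range(5)]+[.342]:
        a,b=[tuple((proj(c,pt(S,.018 if S else .022,k))[0]*8).round().astype(int)) for k in((-.0215,.0215) if S else (-.001,.001))]
        cv2.line(v,a,b,(0,255,0),1,cv2.LINE_AA,3)
    for S in np.linspace(0,.342,40):
        for k in(-.035,.035): v[tuple(proj(c,pt(S,.014,k))[0].round().astype(int)[::-1])]=(255,255,0)
    x0,y0,w,h=(250,140,260,200) if n=="top" else (250,160,200,150)
    cv2.imwrite(f"pics/{n}ov.png",cv2.resize(v[y0:y0+h,x0:x0+w],None,fx=3,fy=3,interpolation=cv2.INTER_CUBIC))
# bowl centre, dispenser etc rough
c=pickle.load(open("pics/top0.pkl","rb"))
for n,uv,z in[("bowl rim",(392,317),.054),("creamer top",(419,202),.082),("disp top",(393,159),.121),("mug top",(274,216),.09),("mug handle",(304,231),.05)]:print(n,ray(c,uv,z).round(3))
E
```

```text
[ 10 141  96] [ 14  16 203] [  9 142  81] [ 15  53 170]
76
button (np.float64(315.7894736842105), np.float64(271.4078947368421)) [0.55490161 0.14694472]
fit [ 0.365613    0.0355498  -0.23790784] rms 0.002711717726525239
button pred [0.55438071 0.14853985 0.022     ] tally origin [ 0.57941629 -0.01629759  0.        ]
1 [0.5791 0.0887 0.018 ] heading -1.327 [[346.7 258.9]]
2 [0.5855 0.0412 0.018 ] heading -1.545 [[371.8 255.7]]
3 [ 0.5816 -0.0065  0.018 ] heading -1.763 [[397.1 258. ]]
4 [ 0.5673 -0.0523  0.018 ] heading -1.981 [[421.5 265.7]]
5 [ 0.5435 -0.0939  0.018 ] heading -2.2 [[443.8 278.5]]
6 [ 0.4817 -0.1514  0.018 ] heading -2.586 [[475.1 311.9]]
bowl rim [[0.473 0.009 0.054]]
creamer top [[ 0.677 -0.036  0.082]]
disp top [[0.743 0.016 0.121]]
mug top [[0.649 0.22  0.09 ]]
mug handle [[0.628 0.169 0.05 ]]
```

View pics/topov.png

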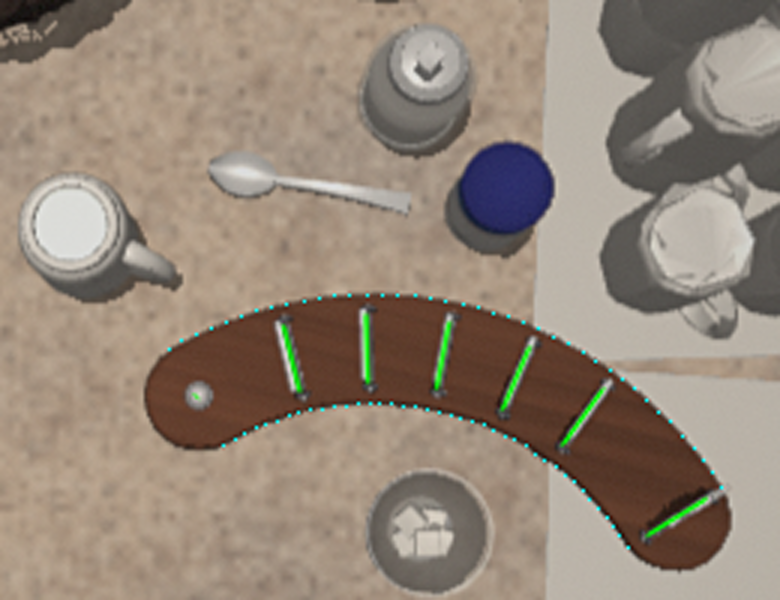

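View pics/sceneov.png

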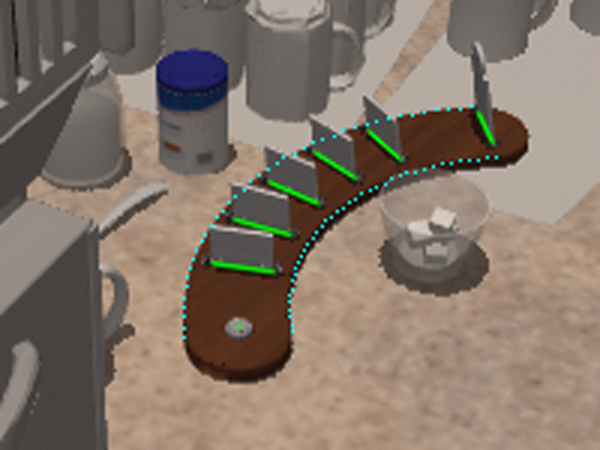

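Overlay check: the green hinge lines and board edges fall on the real ones in both views, and the button agrees within 2 mm. Next I shut the fingers and square the tool to the world axes.

>>> {"method": "play_rows", "body": {"motion": [[0,0,0,0,0.177],[0,0,0,0,0.177],[0,0.02,-0.05,0,0],[0,0.025,-0.055,0,0],[0,0.025,-0.055,0,0]], "newtons": 20}}

```text
clock: 0.72
position: [0.2958, -0.4477, 0.2308]
tool_rot: [-3.141, 0.001, 0.0]
ft_force: [0.7, -0.8, 0.2]
grip_width: 0.0002
```

Run:
```python
import numpy as np
cx,cy,th=np.load("fit.npy"); h=.342/2/.22
for S in (.02,.035,.05,.065,.08,.095,.11,.125,.14,.155,.17,.185,.2,.215,.23,.245,.257,.27):
    a=th+h-S/.22; print(S,(cx+.22*np.cos(a)).round(4),(cy+.22*np.sin(a)).round(4))
```

```text
0.02 0.5639 0.1309
0.035 0.5699 0.1172
0.05 0.575 0.1031
0.065 0.5791 0.0887
0.08 0.5822 0.074
0.095 0.5843 0.0592
0.11 0.5854 0.0442
0.125 0.5855 0.0292
0.14 0.5846 0.0142
0.155 0.5826 -0.0006
0.17 0.5796 -0.0153
0.185 0.5757 -0.0298
0.2 0.5707 -0.0439
0.215 0.5649 -0.0577
0.23 0.558 -0.0711
0.245 0.5503 -0.084
0.257 0.5435 -0.0939
0.27 0.5356 -0.1041
```

>>> {"method": "play_rows", "body": {"motion": [[0,0.025,-0.05,0,0],[0,0.025,-0.05,0,0],[0,0.025,-0.05,0,0],[0,0.025,-0.05,0,0],[0,0.025,-0.05,0,0]]}}

```text
clock: 1.35
position: [0.4207, -0.198, 0.2312]
tool_rot: [-3.142, 0.0, 0.0]
ft_force: [1.4, 0.1, 0.1]
grip_width: -0.0001
```

>>> {"method": "play_rows", "body": {"motion": [[0,0.025,-0.05,0,0],[0,0.025,-0.05,0,0],[0,0.025,-0.05,0,0],[0,0.025,-0.05,0,0],[0,0.025,-0.05,0,0]]}}

```text
clock: 1.98
position: [0.5457, 0.0517, 0.231]
tool_rot: [3.141, -0.0, -0.001]
ft_force: [0.5, -0.1, -0.2]
grip_width: 0.0002
```

>>> {"method": "play_rows", "body": {"motion": [[0,0.018,-0.05,0,0],[0,0,-0.025,0,0],[0,0,0,0,0]]}}

```text
clock: 2.35
position: [0.5625, 0.1281, 0.2306]
tool_rot: [-3.14, -0.008, 0.003]
ft_force: [-0.5, -0.3, 0.6]
grip_width: -0.0001
```

>>> {"method": "play_rows", "body": {"motion": [[0,0,-0.004,0.06,0],[0,0,0,0.06,0],[0,0,0,0.05,0],[0,0,0,0.02,0],[0,0,0,0,0]]}}

```text
clock: 2.98
position: [0.562, 0.1262, 0.0397]
tool_rot: [3.139, -0.005, -0.007]
ft_force: [0.6, 0.5, 0.4]
grip_width: -0.0001
```

Run:
```python
from h import *
from station import optics,sensors
print(sensors.get_obs()["position"])
v=[]
for n,(x0,y0,w,h) in(("top",(250,180,260,160)),("scene",(250,150,200,150))):
    c=optics.camera(n)["pixels"][y0:y0+h,x0:x0+w,::-1]; v.append(cv2.resize(c,(390,290),interpolation=cv2.INTER_CUBIC))
cv2.imwrite("pics/a1.png",np.hstack(v))
```

```text
[0.56203531 0.12624115 0.03969878]
```

View pics/a1.png

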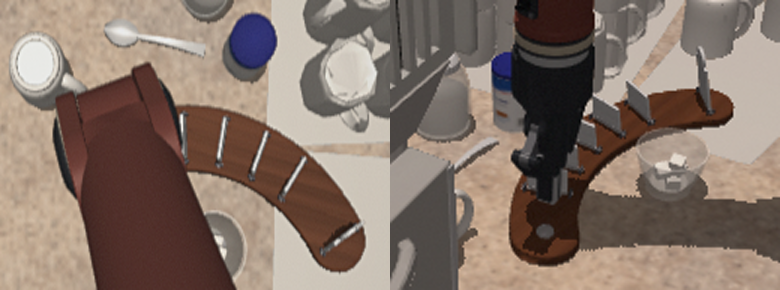

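The picture shows the shut fingers over the board just past the button, short of flap 1, with everything else undisturbed.

>>> {"method": "play_rows", "body": {"motion": [[0,0,0,0.005,0],[0,0.007,0.011,0,0],[0,0.006,0.012,0,0],[0,0.004,0.014,0,0],[0,0.003,0.014,0,0]]}}

```text
clock: 3.7
position: [0.5837, 0.0765, 0.0364]
tool_rot: [3.141, -0.002, 0.0]
ft_force: [0.4, -0.4, -0.1]
grip_width: 0.0002
```

>>> {"method": "play_rows", "body": {"motion": [[0,0,0,0.001,0],[0,0.001,0.015,0,0],[0,0.001,0.015,0,0],[0,0,0.015,0,0],[0,0,0.003,0,0]]}}

```text
clock: 4.32
position: [0.5852, 0.0277, 0.0353]
tool_rot: [3.14, -0.005, -0.0]
ft_force: [0.7, -0.4, -0.1]
grip_width: -0.0002
```

Run:
```python
from h import *
from station import optics,sensors
print(sensors.get_obs()["position"])
v=[]
for n,(x0,y0,w,h) in(("top",(250,180,260,160)),("scene",(250,150,200,150))):
    c=optics.camera(n)["pixels"][y0:y0+h,x0:x0+w,::-1]; v.append(cv2.resize(c,(390,290),interpolation=cv2.INTER_CUBIC))
cv2.imwrite("pics/a2.png",np.hstack(v))
```

```text
[0.58523853 0.02771288 0.03532556]
```

View pics/a2.png

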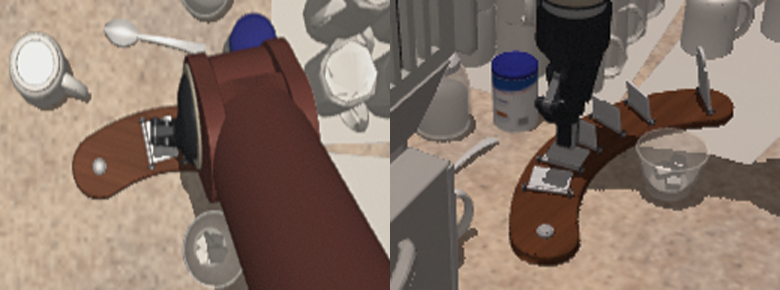

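Flaps 1 and 2 lie flat (right pane, about (550,180) and (565,157)); the rest stand and nothing has moved.

>>> {"method": "play_rows", "body": {"motion": [[0,-0.001,0.014,0,0],[0,-0.002,0.014,0,0],[0,-0.003,0.014,0,0],[0,-0.001,0.006,0,0],[0,0,0,0,0]]}}

```text
clock: 5.05
position: [0.5782, -0.0186, 0.0354]
tool_rot: [3.142, -0.002, -0.0]
ft_force: [0.3, -0.6, -0.2]
grip_width: -0.0001
```

>>> {"method": "play_rows", "body": {"motion": [[0,-0.004,0.011,0,0],[0,-0.005,0.014,0,0],[0,-0.006,0.014,0,0],[0,-0.005,0.009,0,0],[0,0,0,0,0]]}}

```text
clock: 5.68
position: [0.5576, -0.0673, 0.0353]
tool_rot: [3.141, -0.004, -0.001]
ft_force: [0.5, -0.1, -0.1]
grip_width: -0.0002
```

>>> {"method": "play_rows", "body": {"motion": [[0,-0.006,0.013,0,0],[0,-0.007,0.011,0,0],[0,-0.008,0.011,0,0],[0,-0.001,0.002,0,0],[0,0,0,0,0]]}}

```text
clock: 6.3
position: [0.5364, -0.1028, 0.0354]
tool_rot: [-3.141, 0.001, -0.001]
ft_force: [0.6, 0.5, 0.7]
grip_width: -0.0002
```

>>> {"method": "play_rows", "body": {"motion": [[0,0,0,-0.03,0],[0,0,0,-0.06,0],[0,0,-0.05,-0.06,0],[0,0,-0.06,-0.03,0],[0,0,-0.06,0,0]]}}

```text
clock: 6.92
position: [0.5383, 0.0553, 0.2045]
tool_rot: [-3.14, 0.001, -0.012]
ft_force: [0.7, 0.5, -1.0]
grip_width: -0.0003
```

Run:
```python
from h import *
from station import optics,sensors
print(sensors.get_obs()["position"])
v=[]
for n,(x0,y0,w,h) in(("top",(250,180,260,160)),("scene",(250,150,200,150))):
    c=optics.camera(n)["pixels"][y0:y0+h,x0:x0+w,::-1]; v.append(cv2.resize(c,(390,290),interpolation=cv2.INTER_CUBIC))
cv2.imwrite("pics/a3.png",np.hstack(v))
```

```text
[0.53833163 0.05531185 0.20449542]
```

View pics/a3.png

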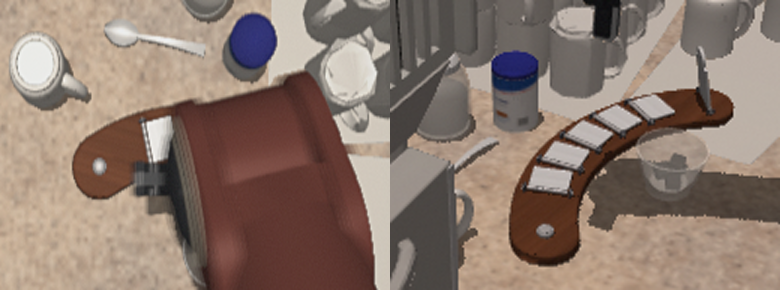

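All five flaps lie flat and the tall flap stands. I'll hold the arm still for a moment, compare against the first scene picture in numbers, and hand in.

>>> {"method": "play_rows", "body": {"motion": [[0,0,0,0,0],[0,0,0,0,0],[0,0,0,0,0]]}}

```text
clock: 7.4
position: [0.5363, 0.0515, 0.201]
tool_rot: [3.141, -0.005, -0.001]
ft_force: [0.5, -0.7, -0.3]
grip_width: 0.0001
```

Run:
```python
from h import *
from station import optics,sensors,bot
a=pickle.load(open("pics/scene0.pkl","rb"))["pixels"]; b=optics.camera("scene")["pixels"]
g=lambda i:cv2.cvtColor(i,cv2.COLOR_RGB2GRAY)
for n,(x,y,w,h) in dict(button=(312,258,35,28),flag=(400,172,28,42),creamer=(300,175,28,45)).items():
    r=cv2.matchTemplate(g(b)[y-10:y+h+10,x-10:x+w+10],g(a)[y:y+h,x:x+w],cv2.TM_CCOEFF_NORMED); _,s,_,l=cv2.minMaxLoc(r); print(n,"shift px",l[0]-10,l[1]-10,round(s,3))
o=sensors.get_obs(); print(o["position"],o["clock"],np.abs(o["qd"]).max()); bot.job_done()
```

```text
button shift px 0 0 0.998
flag shift px 0 0 1.0
creamer shift px 0 0 0.998
[0.53636095 0.0517477  0.20110147] 7.45 0.0041821440881650625
the job is handed in; nothing more can be done
```

I pushed the five small flaps down in order from the button end, with the shut fingers about 35 mm above the counter. I then lifted clear and handed the job in at about 7.5 s.

- **Flaps:** the picture taken after the lift shows all five lying flat, pointing away from the button, with the tall flap standing. I judged this by eye; I had no joint readings.
- **Nothing shifted:** compared with the first scene picture, the button, tall flap and creamer tin had moved 0 pixels. I checked the sugar bowl only by eye, and it looked unmoved.
- **Forces:** readings at the end of each move stayed around 1 N, with no sign of hard contact. The fingers ended about 0.2 m above the counter, touching nothing.

No check failed or disagreed. The fitted board position put the button within 2 mm of where it was measured.

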